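Clear the offcuts off the machined disc and hold it up level for inspection

ROBOT

A 6-joint arm with a two-finger parallel gripper is mounted at the origin on the work surface. World frame = base frame: x ahead of the robot, y to its left, z up, the work surface at z = 0. Lengths are in m, angles in degrees, forces in N, time in s.
With the tool pointing down it reaches from about 0.375 to 0.9 m from the base axis. Payload 3.1 kg.
Tool frame: the origin (TCP) lies between the finger pads, 19 mm behind the fingertips; this is the grasp point; x points along the fingers, y is the direction in which the jaws open and shut, and the axes are right-handed (so a half turn about x gives the same grasp; the last joint's range is limited). The gripper opens to 87 mm and grips with 3 to 60 N. Pads are 19 mm wide; open, the fingers measure 117 mm over their backs; the gripper's body (75 mm by 190 mm) begins 51 mm behind the grasp point.
Start: joints at [-86.946, 30.224, 82.088, -0, 67.689, -10.227], TCP at [0.144, -0.608, 0.241] pointing down, gripper open.
Joint ranges: [-176.69, 176.69], [-43.24, 126.21], [12.49, 139.97], [-82, 262], [0, 151.66], [-163.58, 163.58]. Speed limits (degrees/s): [159.86, 159.86, 180, 180, 180, 180].

INTERFACE

Orientations are given as a 3x3 rotation matrix whose columns are the frame's x, y, z axes.
In Python, from rig import bot gives the robot as it stands.
- The arm moves only by the shell command python3 -m inch 'ROWS' [OPENING]. ROWS is a JSON object of lists of equal length, an entry for each row: "dp": the shift along the tool's x, y, z in mm, a list of three; "yaw": the turn about the tool's x in degrees. In form: {"dp": [[tx, ty, tz], ...], "yaw": [yaw, ...]}. A call has 1 to 20 rows; each row shifts and turns the commanded pose from where the row before left it, along the tool's axes as they then stand; what a row does not reach is not made up. A row lasts 1/12 s, in which the tool goes at most 41.7 mm and 7.16 degrees, less where a joint would pass 70% of its speed; a pose out of reach is approached as far as the arm can. A call is refused whole if a number of a shift passes 41.7 or a number of a turn 7.16, either way. A call with a gripper value outside its range is refused whole. OPENING is the finger opening in mm, from 0 to 87, set as the call begins (- or left out, the last holds). The fingers move at their own pace and stop on an object; the grip force is fixed at half the most. Time passes only in rows, so rows that do not move let the fingers close. It gives the time, the measured TCP pose, the force and the opening at its end, in the units of the state.
- bot.read_state(): the state, without advancing time (a new reading comes with each control period).
- bot.capture(name): name is "scene" or "side" or "wrist"; returns a dict with "color" (384x512x3 uint8, red, green, blue), "intrinsics" (3x3 intrinsics, pixels), "k1" (the pictures are not rectified: a ray, as slopes to the right and down, at radius r is drawn at 1 + k1 r^2 times it, then the intrinsics apply), "pose" (4x4, takes a point from camera to world coordinates). Camera axes: x right, y down, z forward; pixel columns grow to the right and rows downward; lengths in m; the calibration is good to about 2 mm. A picture is of the moment at which its call begins. There is no depth.
- bot.hand_in(): hands the job in, once; it reports no verdict.
The state is a dict: "time_s": time; "joint_positions": joint angles; "qvel": joint speeds; "tau": joint torques, N m; "position": TCP position; "tcp_rot": TCP orientation; "force": force on the tool from outside, world axes, zero at the start; "moment": the same for the moment, N m; "opening": opening from 0.0 (shut) to 1.0 (fully open).
Only numpy, scipy, OpenCV 4.12 (cv2) and the standard library are available. Lean on these libraries where they do the work, as an engineer would, in place of code of your own. Each camera call takes 0.05 s, during which the arm holds its last target.

TASK

Clear the two steel offcuts off the hubbed aluminium disc that lies on the plywood block, without tipping the disc, and put them into the low open scrap bin that stands beside the block. Only then take the disc by its hub, lift it straight up until it hangs level about 10 cm clear of the block, and finish while holding it there, steady: do not put it down or let go. Leave everything else on the bench where it is.

Things in the scene. Friction and masses are not known exactly. Their poses are not given: they have to be found in the camera images.
- block: fixed plywood block, 110 x 110 x 40 mm high, on the bench, to the left or right of the bin; origin at the centre of its underside. The disc rests centred on it.
- disc: machined aluminium disc, 160 mm diameter, 7 mm thick, lying flat on the block, loose, about 0.4 to 0.6 kg, balanced about its centre; an upright round hub of 32 mm diameter rises from its centre to 52 mm above the disc's underside (45 mm above its upper face). Origin at the centre of the underside; z along the hub.
- hub (a point): point on the hub's axis at a good height to grip it, 35 mm above the disc's underside (28 mm above its upper face, 17 mm below the hub's top)
- bar_end: loose solid steel bar offcut, 32 mm (its x) x 20 mm (its y) x 18 mm high, 85 g, lying on the disc's upper face about 50 mm from the hub's axis, its long side roughly pointing at the hub; origin at the centre of its underside
- channel_end: loose steel channel offcut (U section, open upward), 30 mm (its x) x 24 mm (its y) x 20 mm high, base and sides 6 mm thick, 65 g, lying on the disc's upper face across the hub from the bar offcut, its channel roughly pointing at the hub; origin at the centre of its underside
- bin: fixed low open scrap bin, outside 150 mm (its x) x 180 mm (its y) x 65 mm high, walls and floor 5 mm; a few small fixed scraps up to 17 mm high lie in three of its corners, the middle of its floor is free. Origin at the centre of its underside.
- screwdriver: bystander: screwdriver 190 mm long lying on the bench between block and bin, up to about 30 mm high, handle to its -x
- hammer: bystander: hammer 270 mm long lying on the bench to the left, handle to its -x
- glue: bystander: standing bottle, 40 mm diameter, 120 mm tall, near the far edge; origin at its underside
- tape: bystander: ring-shaped roll, 100 mm diameter, 25 mm high, flat on the bench near the far edge; origin at its underside
- cover: bystander: second aluminium disc, flat, 160 mm diameter, 7 mm thick, with no hub, lying straight on the bench to the right
- pine: bystander: pine scrap 90 x 45 x 35 mm lying on the bench to the right
- flange: bystander: turned steel flange, 68 mm diameter, 30 mm high, on the bench between block and bin, near the robot; origin at its underside

How it is judged (in metres and radians):
On the way, in this order (a step that is already met when the one before it is completed fails the run):
1. both offcuts are in the scrap bin (x of bar_end in the frame of bin between -0.07 and 0.07 m and y of bar_end in the frame of bin between -0.085 and 0.085 m and z of bar_end in the frame of bin between 0 and 0.055 m and x of channel_end in the frame of bin between -0.07 and 0.07 m and y of channel_end in the frame of bin between -0.085 and 0.085 m and z of channel_end in the frame of bin between 0 and 0.055 m), for 0.2 s.
2. the disc is held by its hub, level and clear of the block (z of disc in the frame of block between 0.09 and 0.21 m and horizontal distance between disc and block below 0.06 m and angle between disc's own z axis and vertical below 0.09 rad and distance between the grasp point and hub below 0.05 m and contact force between the fingers and disc above 1 N and contact force between disc and block below 0.1 N and contact force between disc and bin below 0.1 N), for 0.3 s.
At the end, for the whole second after the job is handed in: Both offcuts in the scrap bin; disc held by its hub (TCP within 50 mm of the hub point), underside 50 to 170 mm above the block top, within 60 mm of the block centre sideways, tilt under 0.09 rad, under 0.02 m/s and 0.15 rad/s, gripped by the fingers, touching neither block nor bin (all of step 1 and all of step 2 and linear speed of disc below 0.02 m/s and angular speed of disc below 0.15 rad/s); the arm keeps its last pose, push and grip.
It fails at once if the disc is lifted more than 25 mm before both offcuts are in the bin (z of disc in the frame of block above 0.065 m and not (x of bar_end in the frame of bin between -0.07 and 0.07 m and y of bar_end in the frame of bin between -0.085 and 0.085 m and z of bar_end in the frame of bin between 0 and 0.055 m and x of channel_end in the frame of bin between -0.07 and 0.07 m and y of channel_end in the frame of bin between -0.085 and 0.085 m and z of channel_end in the frame of bin between 0 and 0.055 m)).
It fails at once if the disc is tipped more than 0.3 rad (angle between disc's own z axis and vertical above 0.3 rad).
It fails at once if another thing on the bench is moved more than 30 mm (distance of any of screwdriver, hammer, glue, tape, cover, pine, flange from where it was at the start of the episode above 0.03 m).
It also fails if it takes over 72 s, if anything falls off the work surface, if the arm or the gripper's body presses on something with over 40 N, if the wrist force passes 120 N, or if a joint passes its speed limit or range.

## Working session

There is one attempt and no reset: what is moved stays moved. The work goes in short steps, Python scripts to look and compute and a shell command to move; the robot and the scene stay as the last step left them, time stands still between calls to the robot, and variables do not carry over. Pictures are saved under pics/ and viewed, and the job is handed in when it is done.

```bash
ls; mkdir -p pics
cat > h.py <<'E'
import numpy as np, cv2
from rig import bot
def cap(n,f):
    c=bot.capture(n); cv2.imwrite('pics/'+f+'.png',c['color'][:,:,::-1]); np.savez('pics/'+f+'.npz',**c); return c
def load(f): return np.load('pics/'+f+'.npz')
def crop(f,u0,v0,u1,v1,s,out):
    im=cv2.imread('pics/'+f+'.png')[v0:v1,u0:u1]; cv2.imwrite('pics/'+out+'.png',cv2.resize(im,None,fx=s,fy=s,interpolation=cv2.INTER_CUBIC))
def ray(c,u,v):
    K=c['intrinsics'];d=np.array([(u-K[0,2])/K[0,0],(v-K[1,2])/K[1,1]]);x=d.copy()
    for _ in range(20): x=d/(1+float(c['k1'])*(x@x))
    T=c['pose'];return T[:3,3],T[:3,:3]@np.array([x[0],x[1],1])
def at(c,u,v,z):
    o,d=ray(c,u,v);return o+d*(z-o[2])/d[2]
def proj(c,p):
    T=c['pose'];q=T[:3,:3].T@(np.array(p)-T[:3,3]);x=q[:2]/q[2];x=x*(1+float(c['k1'])*(x@x));K=c['intrinsics'];return K[0,0]*x[0]+K[0,2],K[1,1]*x[1]+K[1,2]
E
python3 - <<'E'
from h import *
for n in('scene','side','wrist'):
    c=cap(n,n+'0');print(n,c['pose'].round(3).tolist(),c['intrinsics'][0,0],c['k1'])
s=bot.read_state();print(s)
E
```

```text
pics
scene [[-0.21, 0.833, -0.511, 1.111], [0.978, 0.178, -0.111, 0.116], [-0.001, -0.523, -0.852, 0.949], [0.0, 0.0, 0.0, 1.0]] 364.0364995022481 -0.019209780199732306
side [[-0.783, -0.426, 0.453, -0.155], [-0.622, 0.53, -0.576, 0.924], [0.005, -0.733, -0.68, 1.169], [0.0, 0.0, 0.0, 1.0]] 462.56993273680877 0.02598476200303437
wrist [[0.231, -0.939, -0.254, 0.213], [-0.973, -0.223, -0.059, -0.591], [-0.001, 0.261, -0.965, 0.384], [0.0, 0.0, 0.0, 1.0]] 331.11628869153895 -0.07562443391468246
{'time_s': 0.15, 'joint_positions': array([-8.69461524e+01,  3.02685971e+01,  8.21398711e+01,  7.00708332e-04,
        6.76917833e+01, -1.02270411e+01]), 'qvel': array([ 0.02119591, -0.09146439, -0.29423562, -0.00244629, -0.05007252,
        0.01131583]), 'tau': array([ 2.91147644e-04, -4.40429127e+01, -1.76842350e+01,  6.33584918e-02,
        5.52062981e-02, -1.06136620e-04]), 'position': array([ 0.14358325, -0.60772279,  0.24047448]), 'tcp_rot': array([[-8.19170214e-05,  2.29720518e-01, -9.73256635e-01],
       [ 1.74783614e-03, -9.73255118e-01, -2.29720307e-01],
       [-9.99998469e-01, -1.71991113e-03, -3.21787664e-04]]), 'force': array([0.25046045, 0.75045668, 0.36849057]), 'moment': array([0.02404674, 0.0308598 , 0.03991303]), 'opening': 0.999898421757501}
```

View pics/scene0.png

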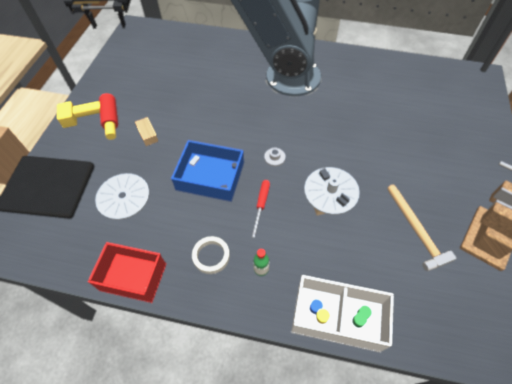

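View pics/side0.png

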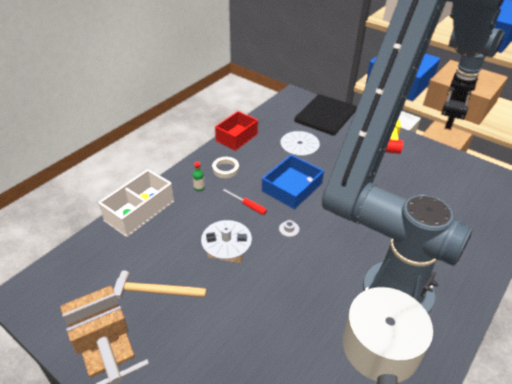

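View pics/wrist0.png

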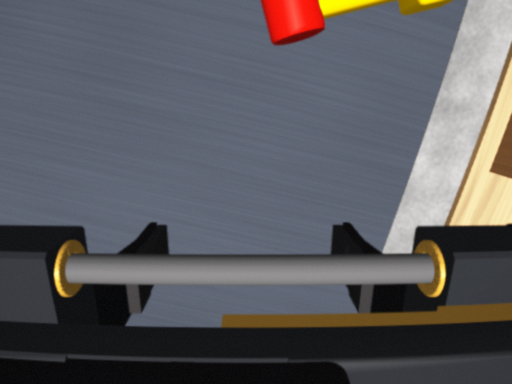

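The scene picture shows the disc with its two offcuts at about (332,190), the blue bin at (208,170), the screwdriver at (262,205) and the flange at (275,156). I'll enlarge these next.

Run:
```python
from h import *
crop('scene0',290,155,375,225,9,'sc_d')
crop('scene0',165,130,285,215,6,'sc_b')
crop('side0',190,205,265,275,9,'si_d')
```

```text
(no output)
```

View pics/sc_d.png

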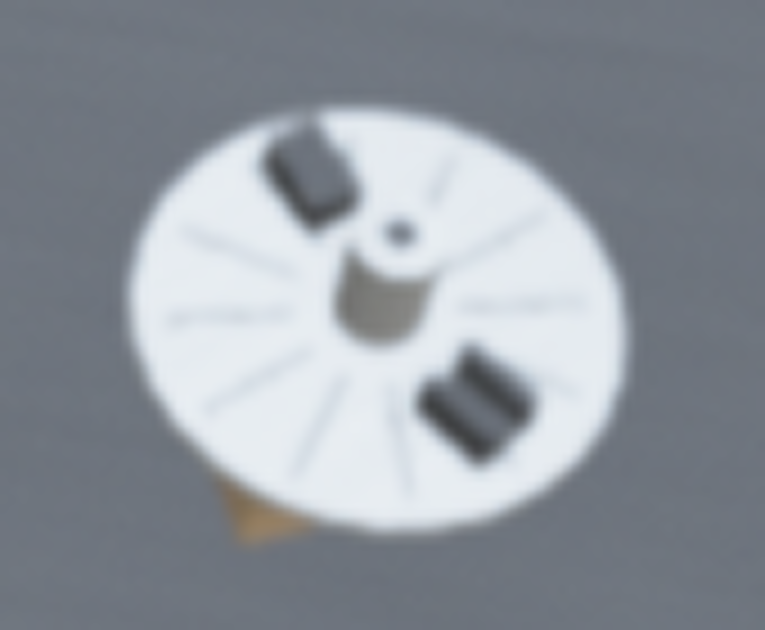

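View pics/sc_b.png

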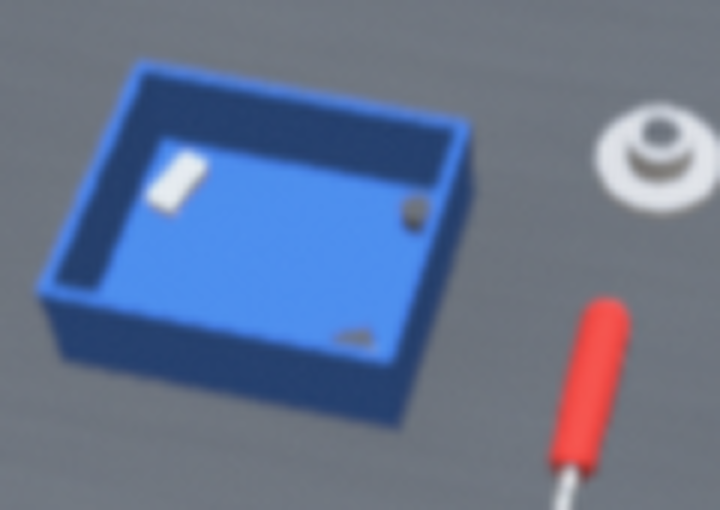

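View pics/si_d.png

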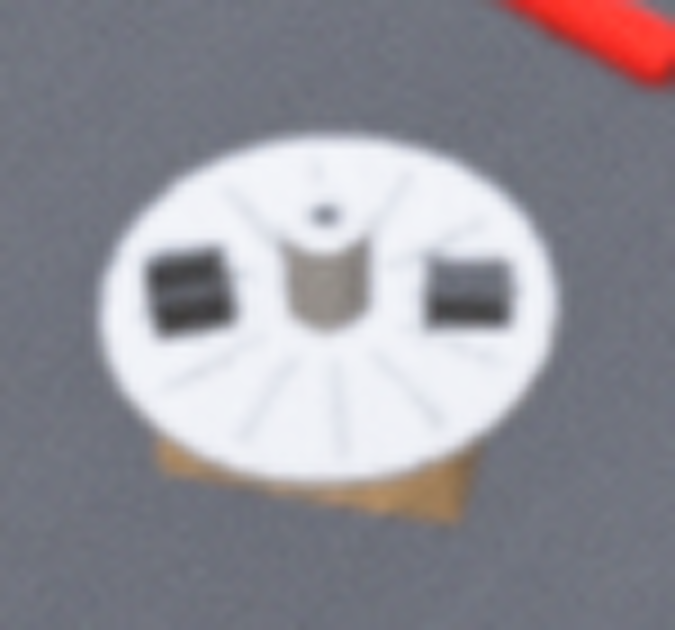

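Run:
```python
from h import *
a=load('scene0');b=load('side0')
S=lambda u,v,o=(290,155),s=9:(o[0]+(u+.5)/s-.5,o[1]+(v+.5)/s-.5)
def p(n,c,uv,z): print(n,at(c,*uv,z).round(4))
p('hub a',a,S(400,233),.092);p('hub b',b,S(323,215,(190,205)),.092)
# disc ellipse top face extremes
for c,pts,o,t in((a,[(128,298),(628,330),(355,105),(400,530)],(290,155),'a'),(b,[(98,312),(558,300),(335,130),(330,483)],(190,205),'b')):
  q=np.array([at(c,*S(*x,o),.045) for x in pts]);print(t,q.round(3)[:,:2].tolist(), np.linalg.norm(q[0]-q[1]),np.linalg.norm(q[2]-q[3]))
p('bar a',a,S(320,165),.065);p('bar b',b,S(470,275,(190,205)),.065)
p('ch a',a,S(478,400),.06);p('ch b',b,S(190,285,(190,205)),.06)
for n,x,z in(('TL',(140,62),.065),('TR',(470,122),.065),('BL',(38,292),.065),('BRbase',(402,428),0),('BLbase',(65,360),0)): p(n,a,S(*x,(165,130),6),z)
p('flange',a,S(660,130,(165,130),6),.03)
for x in((605,300),(572,472)):p('scr',a,S(*x,(165,130),6),.015)
```

```text
hub a [0.5101 0.1957 0.092 ]
hub b [0.5084 0.1952 0.092 ]
a [[0.521, 0.116], [0.499, 0.277], [0.428, 0.18], [0.589, 0.212]] 0.16269641217842265 0.16416454229552233
b [[0.569, 0.249], [0.445, 0.142], [0.562, 0.128], [0.455, 0.256]] 0.16382310089998448 0.166471242969902
bar a [0.4698 0.1696 0.065 ]
bar b [0.466  0.1662 0.065 ]
ch a [0.5458 0.2297 0.06  ]
ch b [0.543  0.2283 0.06  ]
TL [ 0.4343 -0.2668  0.065 ]
TR [ 0.437  -0.0883  0.065 ]
BL [ 0.5835 -0.2701  0.065 ]
BRbase [ 0.5848 -0.0907  0.    ]
BLbase [ 0.5818 -0.2706  0.    ]
flange [0.3944 0.0038 0.03  ]
scr [ 0.4972 -0.0045  0.015 ]
scr [5.999e-01 4.000e-04 1.500e-02]
```

```bash
cat >> h.py <<'E'
def go(x,y,z,R=None):
    s=bot.read_state();R=s['tcp_rot'] if R is None else R
    print('t',round(s['time_s'],2),'pos',s['position'].round(4),'yang',np.degrees(np.arctan2(R[1,1],R[0,1])).round(2),'open',round(s['opening']*87,1),'F',s['force'].round(1),'need mm',(R.T@(np.array([x,y,z])-s['position'])*1000).round(1))
E
python3 -m inch '{"dp":[[0,0,0],[0,0,0],[0,0,0]],"yaw":[-6.9,-6.9,-6.9]}'
python3 - <<'E'
from h import *
go(.42,-.3,.24);go(.468,.168,.2)
E
```

```text
time_s: 0.4
position: [0.1436, -0.608, 0.2408]
tcp_rot: [[-0.0, 0.564, -0.826], [0.001, -0.826, -0.564], [-1.0, -0.001, -0.001]]
force: [0.6, 0.6, 0.3]
opening: 1.002
t 0.4 pos [ 0.1436 -0.608   0.2408] yang -55.67 open 87.2 F [0.6 0.6 0.3] need mm [   1.1  -98.5 -401.9]
t 0.4 pos [ 0.1436 -0.608   0.2408] yang -55.67 open 87.2 F [0.6 0.6 0.3] need mm [  41.5 -457.9 -705.4]
```

```bash
python3 -m inch '{"dp":[[0,-9,-36.5],[0,-9,-36.5],[0,-9,-36.5],[0,-9,-36.5],[0,-9,-36.5],[0,-9,-36.5],[0,-9,-36.5],[0,-9,-36.5],[0,-9,-36.5],[0,-9,-36.5],[0,-9,-36.5]],"yaw":[0,0,0,0,0,0,0,0,0,0,0]}' 
python3 -m inch '{"dp":[[3,-25.6,-21.6],[3,-25.6,-21.6],[3,-25.6,-21.6],[3,-25.6,-21.6],[3,-25.6,-21.6],[3,-25.6,-21.6],[3,-25.6,-21.6],[3,-25.6,-21.6],[3,-25.6,-21.6],[3,-25.6,-21.6],[3,-25.6,-21.6],[3,-25.6,-21.6],[3,-25.6,-21.6],[3,-25.6,-21.6],[0,0,0],[0,0,0]],"yaw":[0,0,0,0,0,0,0,0,0,0,0,0,0,0,0,0]}' 45
python3 - <<'E'
from h import *
go(.468,.168,.2)
c=cap('wrist','w1')
for n,p in(('bar',(.468,.168,.065)),('ch',(.5445,.229,.067)),('hub',(.509,.1955,.092))):print(n,proj(c,p))
E
```

```text
time_s: 1.32
position: [0.422, -0.3001, 0.2411]
tcp_rot: [[-0.0, 0.559, -0.829], [0.0, -0.829, -0.559], [-1.0, -0.0, 0.0]]
force: [0.3, 0.6, -0.1]
opening: 0.999
time_s: 2.65
position: [0.4712, 0.1659, 0.1989]
tcp_rot: [[-0.001, 0.562, -0.827], [-0.0, -0.827, -0.562], [-1.0, -0.0, 0.001]]
force: [0.1, 0.2, 0.7]
opening: 0.519
t 2.65 pos [0.4712 0.1659 0.1989] yang -55.79 open 45.2 F [0.1 0.2 0.7] need mm [-1.1 -3.5  1.5]
bar (np.float64(245.76365551879232), np.float64(189.5677541942628))
ch (np.float64(236.17615060153693), np.float64(71.12285086207149))
hub (np.float64(245.7194121153395), np.float64(135.19685797022566))
```

View pics/w1.png

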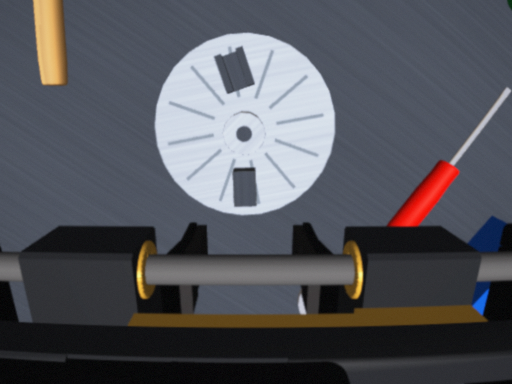

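The wrist view shows the bar at (245,187), almost aligned with the fingers, and the hub at (244,134). The channel at (235,70) is turned by about 15°. All three match my projections.

Run:
```python
from h import *
crop('w1',195,30,295,220,4,'w1c')
```

```text
(no output)
```

View pics/w1c.png

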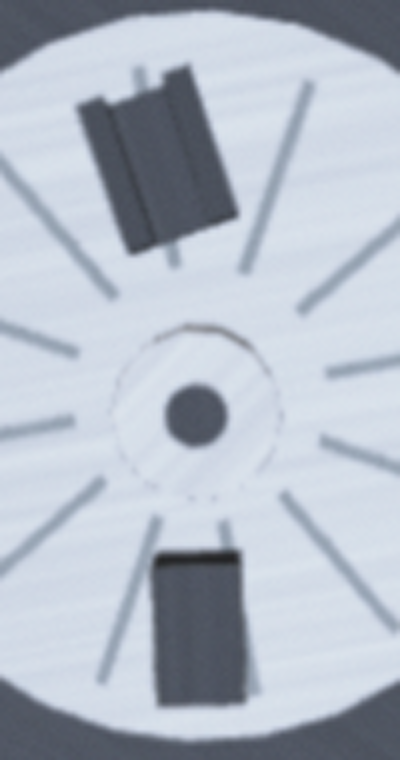

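Run:
```python
from h import *
c=load('w1');S=lambda u,v:(195+(u+.5)/4-.5,30+(v+.5)/4-.5)
f=lambda x,z:at(c,*S(*x),z)[:2]
ang=lambda v:np.degrees(np.arctan2(v[1],v[0])).round(1)
B=[f(x,.065) for x in((154,564),(241,564),(247,703),(158,706))]
print('bar',np.mean(B,0),[np.linalg.norm(B[i]-B[i-1]).round(4) for i in range(4)],ang(B[0]-B[3]),ang(B[1]-B[2]),ang(B[0]-B[1]))
C=[f(x,.067) for x in((78,107),(190,66),(238,215),(132,254))]
print('ch',np.mean(C,0),[np.linalg.norm(C[i]-C[i-1]).round(4) for i in range(4)],ang(C[0]-C[3]),ang(C[1]-C[2]),ang(C[0]-C[1]))
print('hub',f((197,415),.092))
```

```text
bar [0.46828567 0.16937899] [np.float64(0.0318), np.float64(0.0186), np.float64(0.0311), np.float64(0.0196)] 35.1 36.9 124.3
ch [0.54452978 0.23059862] [np.float64(0.03), np.float64(0.0233), np.float64(0.0297), np.float64(0.0225)] 54.2 52.8 143.3
hub [0.50934638 0.19740511]
```

```bash
python3 - <<'E'
from h import *
go(.468,.169,.069)
E
python3 -m inch '{"dp":[[0,-4.2,0.8],[20,0,0],[20,0,0],[20,0,0],[20,0,0],[20,0,0],[10,0,0],[0,0,0],[0,0,0]],"yaw":[0,0,0,0,0,0,0,0,0]}'
python3 - <<'E'
from h import *
go(.468,.169,.069)
c=cap('wrist','w2')
E
```

```text
t 2.7 pos [0.4712 0.1648 0.1989] yang -55.9 open 45.0 F [ 0.3 -0.1 -0.3] need mm [ 1.299e+02 -5.300e+00  1.000e-01]
time_s: 3.45
position: [0.4686, 0.1667, 0.0892]
tcp_rot: [[-0.001, 0.558, -0.83], [-0.0, -0.83, -0.558], [-1.0, -0.0, 0.001]]
force: [0.2, -0.2, 0.2]
opening: 0.518
t 3.45 pos [0.4686 0.1667 0.0892] yang -56.11 open 45.0 F [ 0.2 -0.2  0.2] need mm [20.2 -2.2 -0.8]
```

View pics/w2.png

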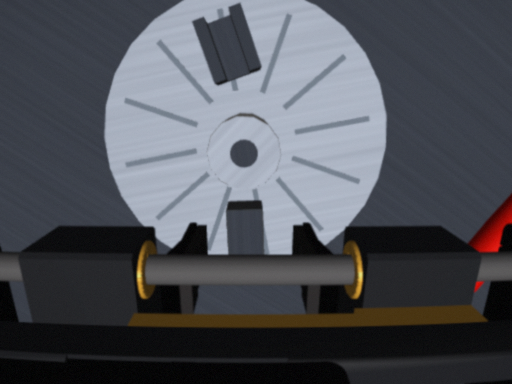

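The bar sits between the fingers, about 2 mm off centre, and nothing is touching. I'll correct that, descend and close.

```bash
python3 -m inch '{"dp":[[0,-2,-0.8],[10,0,0],[10,0,0],[0,0,0],[0,0,0]],"yaw":[0,0,0,0,0]}'
python3 -m inch '{"dp":[[0,0,0],[0,0,0],[0,0,0],[0,0,0],[0,0,0],[0,0,0],[0,0,0],[0,0,0]],"yaw":[0,0,0,0,0,0,0,0]}' 0
python3 - <<'E'
from h import *
go(.468,.169,.069)
E
```

```text
time_s: 3.92
position: [0.4675, 0.1696, 0.0685]
tcp_rot: [[-0.002, 0.559, -0.829], [-0.0, -0.829, -0.559], [-1.0, -0.001, 0.002]]
force: [0.3, 0.4, -0.3]
opening: 0.517
time_s: 4.58
position: [0.4683, 0.1696, 0.0694]
tcp_rot: [[0.0, 0.559, -0.829], [0.0, -0.829, -0.559], [-1.0, 0.0, -0.0]]
force: [-0.5, -0.2, 2.7]
opening: 0.228
t 4.58 pos [0.4683 0.1696 0.0694] yang -56.02 open 19.8 F [-0.5 -0.2  2.7] need mm [0.4 0.3 0.6]
```

```bash
python3 -m inch '{"dp":[[-5,0,0],[-10,0,0],[-15,0,0],[-20,0,0],[-20,0,0],[-20,0,0],[-20,0,0],[-20,0,0],[0,0,0]],"yaw":[0,0,0,0,0,0,0,0,0]}'
python3 - <<'E'
from h import *
go(.505,-.197,.2)
cap('scene','s1'); crop('s1',290,135,375,225,7,'s1c')
E
```

```text
time_s: 5.33
position: [0.4704, 0.17, 0.2035]
tcp_rot: [[0.009, 0.559, -0.829], [0.001, -0.829, -0.559], [-1.0, 0.004, -0.008]]
force: [0.1, -0.3, -0.8]
opening: 0.227
t 5.33 pos [0.4704 0.17   0.2035] yang -56.01 open 19.8 F [ 0.1 -0.3 -0.8] need mm [  3.3 323.6 176.6]
```

View pics/s1c.png

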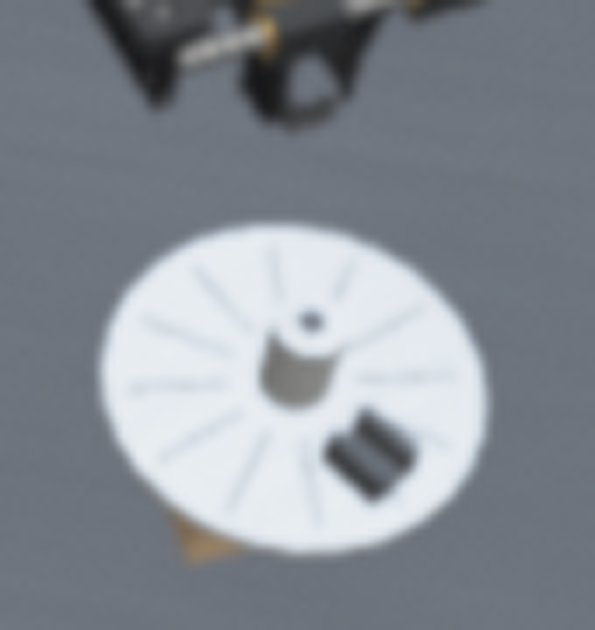

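The bar came off cleanly and the disc is undisturbed. I'll carry it over the bin.

```bash
python3 -m inch '{"dp":[[0,12,6],[0,23,12.6],[0,23,12.6],[0,23,12.6],[0,23,12.6],[0,23,12.6],[0,23,12.6],[0,23,12.6],[0,23,12.6],[0,23,12.6],[0,23,12.6],[0,23,12.6],[0,23,12.6],[0,23,12.6],[0,12,6],[0,0,0],[0,0,0],[0,0,0]],"yaw":[0,0,0,0,0,0,0,0,0,0,0,0,0,0,0,0,0,0]}'
python3 - <<'E'
from h import *
go(.505,-.197,.034)
cap('wrist','w3')
E
```

```text
time_s: 6.88
position: [0.502, -0.1949, 0.1986]
tcp_rot: [[-0.002, 0.559, -0.829], [0.002, -0.829, -0.559], [-1.0, -0.003, 0.001]]
force: [-0.4, 0.6, -0.4]
opening: 0.227
t 6.88 pos [ 0.502  -0.1949  0.1986] yang -55.99 open 19.8 F [-0.4  0.6 -0.4] need mm [164.6   3.9  -1.4]
```

View pics/w3.png

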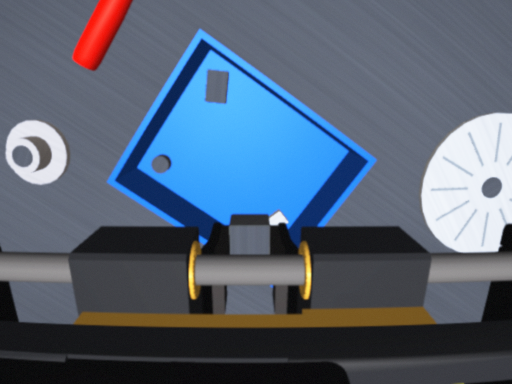

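The bar is still held at (250,235) and the bin below is clear of the target. I'll lower it and release.

```bash
python3 -m inch '{"dp":[[10,3.5,-1],[20,0,0],[20,0,0],[20,0,0],[20,0,0],[20,0,0],[20,0,0],[20,0,0],[10,0,0],[4,0,0],[0,0,0],[0,0,0]],"yaw":[0,0,0,0,0,0,0,0,0,0,0,0]}'
python3 -m inch '{"dp":[[0,0,0],[0,0,0],[0,0,0],[0,0,0]],"yaw":[0,0,0,0]}' 34
python3 -m inch '{"dp":[[-10,0,0],[-20,0,0],[-20,0,0],[-20,0,0],[-20,0,0],[-20,0,0],[-20,0,0],[-20,0,0],[-20,0,0],[0,0,0]],"yaw":[0,0,0,0,0,0,0,0,0,0]}'
python3 - <<'E'
from h import *
go(.5445,.23,.2)
cap('scene','s2');crop('s2',150,110,310,230,5,'s2c')
E
```

```text
time_s: 7.93
position: [0.5062, -0.1988, 0.0356]
tcp_rot: [[0.001, 0.559, -0.829], [-0.0, -0.829, -0.559], [-1.0, 0.001, -0.0]]
force: [-0.4, 0.2, -0.6]
opening: 0.228
time_s: 8.27
position: [0.5061, -0.1991, 0.0361]
tcp_rot: [[0.001, 0.559, -0.829], [-0.001, -0.829, -0.559], [-1.0, 0.001, -0.001]]
force: [0.5, -0.3, 0.6]
opening: 0.374
time_s: 9.1
position: [0.5078, -0.2001, 0.21]
tcp_rot: [[0.008, 0.559, -0.829], [-0.005, -0.829, -0.559], [-1.0, 0.008, -0.004]]
force: [0.7, 0.5, -0.0]
opening: 0.391
t 9.1 pos [ 0.5078 -0.2001  0.21  ] yang -56.02 open 34.0 F [ 0.7  0.5 -0. ] need mm [   8.1 -336.2 -270.8]
```

View pics/s2c.png

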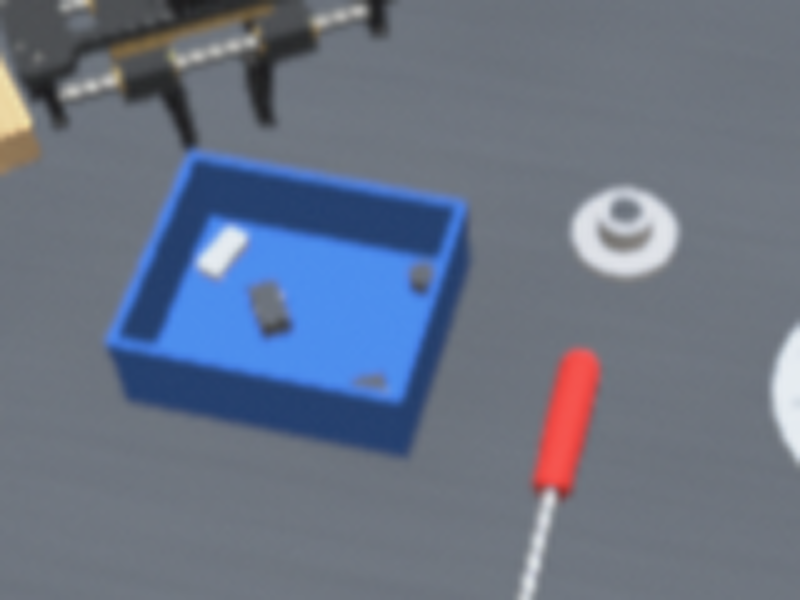

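The bar lies in the bin at (270,310) in the crop. Next is the channel.

```bash
python3 -m inch '{"dp":[[0,0,0],[0,0,0],[0,0,0],[0,-7,-11],[0,-16.7,-27],[0,-16.7,-27],[0,-16.7,-27],[0,-16.7,-27],[0,-16.7,-27],[0,-16.7,-27],[0,-16.7,-27],[0,-16.7,-27],[0,-16.7,-27],[0,-16.7,-27],[0,-16.7,-27],[0,-16.7,-27],[0,-16.7,-27],[0,-6,-9],[0,0,0],[0,0,0]],"yaw":[-6.4,-6.4,-6.5,0,0,0,0,0,0,0,0,0,0,0,0,0,0,0,0,0]}' 48
python3 - <<'E'
from h import *
go(.5445,.23,.071)
cap('wrist','w4')
E
```

```text
time_s: 10.82
position: [0.5419, 0.2362, 0.2045]
tcp_rot: [[-0.002, 0.802, -0.598], [-0.001, -0.598, -0.802], [-1.0, -0.001, 0.002]]
force: [-0.7, -0.6, -0.1]
opening: 0.553
t 10.82 pos [0.5419 0.2362 0.2045] yang -36.69 open 48.1 F [-0.7 -0.6 -0.1] need mm [133.5   5.9   3.2]
```

View pics/w4.png

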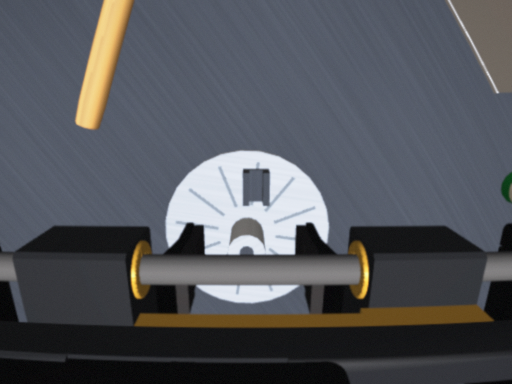

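The channel is at (257,187), aligned with the fingers.

```bash
python3 -m inch '{"dp":[[0,5.5,3],[20,0,0],[20,0,0],[20,0,0],[20,0,0],[20,0,0],[14,0,0],[0,0,0],[0,0,0],[0,0,0]],"yaw":[0,0,0,0,0,0,0,0,0,0]}'
python3 - <<'E'
from h import *
go(.5445,.23,.069)
cap('wrist','w5')
E
```

```text
time_s: 11.7
position: [0.5466, 0.2294, 0.0921]
tcp_rot: [[0.001, 0.8, -0.599], [0.0, -0.599, -0.8], [-1.0, 0.001, -0.001]]
force: [-0.1, 0.2, 0.6]
opening: 0.552
t 11.7 pos [0.5466 0.2294 0.0921] yang -36.82 open 48.0 F [-0.1  0.2  0.6] need mm [23.1 -2.1  0.8]
```

View pics/w5.png

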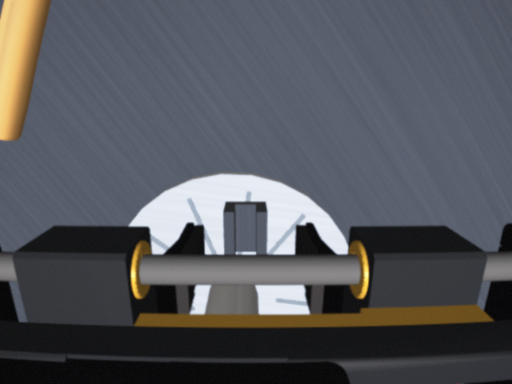

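```bash
python3 -m inch '{"dp":[[5,-2,0.8],[10,0,0],[8,0,0],[0,0,0],[0,0,0]],"yaw":[0,0,0,0,0]}'
python3 -m inch '{"dp":[[0,0,0],[0,0,0],[0,0,0],[0,0,0],[0,0,0],[0,0,0],[0,0,0],[0,0,0]],"yaw":[0,0,0,0,0,0,0,0]}' 0
python3 - <<'E'
from h import *
go(.5445,.23,.069)
E
```

```text
time_s: 12.17
position: [0.5429, 0.2309, 0.0673]
tcp_rot: [[-0.002, 0.802, -0.598], [-0.0, -0.598, -0.802], [-1.0, -0.001, 0.002]]
force: [0.2, 0.6, 0.2]
opening: 0.546
time_s: 12.83
position: [0.5439, 0.231, 0.0685]
tcp_rot: [[0.001, 0.802, -0.598], [0.0, -0.598, -0.802], [-1.0, 0.0, -0.0]]
force: [-0.6, 0.1, 1.7]
opening: 0.272
t 12.83 pos [0.5439 0.231  0.0685] yang -36.72 open 23.6 F [-0.6  0.1  1.7] need mm [-0.5  1.1  0.4]
```

```bash
python3 -m inch '{"dp":[[-5,0,0],[-10,0,0],[-15,0,0],[-20,0,0],[-20,0,0],[-20,0,0],[-20,0,0],[-20,0,0],[0,0,0]],"yaw":[0,0,0,0,0,0,0,0,0]}'
python3 -m inch '{"dp":[[0,7.2,11.4],[0,14.4,22.8],[0,14.4,22.8],[0,14.4,22.8],[0,14.4,22.8],[0,14.4,22.8],[0,14.4,22.8],[0,14.4,22.8],[0,14.4,22.8],[0,14.4,22.8],[0,14.4,22.8],[0,14.4,22.8],[0,14.4,22.8],[0,14.4,22.8],[0,7.2,11.4],[0,0,0],[0,0,0],[0,0,0]],"yaw":[0,0,0,0,0,0,0,0,0,0,0,0,0,0,0,0,0,0]}'
python3 - <<'E'
from h import *
go(.515,-.145,.042)
cap('wrist','w6')
cap('scene','s3')
E
```

```text
time_s: 13.58
position: [0.5462, 0.2317, 0.2032]
tcp_rot: [[0.009, 0.802, -0.598], [0.002, -0.598, -0.802], [-1.0, 0.006, -0.007]]
force: [0.8, 1.2, 0.5]
opening: 0.272
time_s: 15.08
position: [0.5136, -0.1442, 0.1977]
tcp_rot: [[-0.002, 0.802, -0.598], [0.002, -0.598, -0.802], [-1.0, -0.002, -0.0]]
force: [0.2, 0.2, -0.2]
opening: 0.273
t 15.08 pos [ 0.5136 -0.1442  0.1977] yang -36.71 open 23.8 F [ 0.2  0.2 -0.2] need mm [155.7   2.   -0.2]
```

View pics/w6.png

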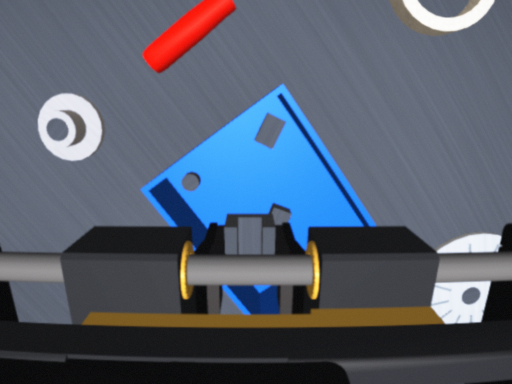

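View pics/s3.png

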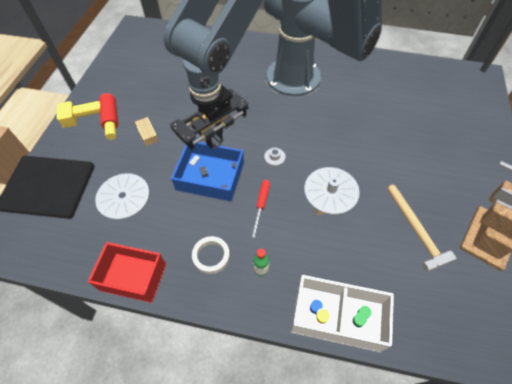

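The channel is held and the disc is empty and flat. The bar shows at (280,213) in the wrist view. I'll lower and release.

```bash
python3 -m inch '{"dp":[[10,1.5,0],[20,0,0],[20,0,0],[20,0,0],[20,0,0],[20,0,0],[20,0,0],[20,0,0],[5,0,0],[0,0,0],[0,0,0]],"yaw":[0,0,0,0,0,0,0,0,0,0,0]}'
python3 -m inch '{"dp":[[0,0,0],[0,0,0],[0,0,0],[0,0,0]],"yaw":[0,0,0,0]}' 38
python3 -m inch '{"dp":[[-10,0,0],[-20,0,0],[-20,0,0],[-20,0,0],[-20,0,0],[-20,0,0],[-20,0,0],[-20,0,0],[-20,0,0],[0,0,0]],"yaw":[0,0,0,0,0,0,0,0,0,0]}'
python3 - <<'E'
from h import *
go(.509,.1965,.2)
cap('scene','s4');crop('s4',150,110,310,230,5,'s4c')
E
```

```text
time_s: 16.1
position: [0.5158, -0.1459, 0.0432]
tcp_rot: [[-0.0, 0.802, -0.597], [0.0, -0.597, -0.802], [-1.0, -0.0, 0.0]]
force: [0.0, 0.1, -0.7]
opening: 0.274
time_s: 16.43
position: [0.5161, -0.1466, 0.0442]
tcp_rot: [[0.002, 0.802, -0.598], [-0.001, -0.598, -0.802], [-1.0, 0.002, -0.0]]
force: [0.3, -0.3, -0.1]
opening: 0.42
time_s: 17.27
position: [0.5177, -0.1473, 0.2181]
tcp_rot: [[0.008, 0.802, -0.598], [-0.004, -0.598, -0.802], [-1.0, 0.009, -0.002]]
force: [1.1, 0.1, 0.8]
opening: 0.436
t 17.27 pos [ 0.5177 -0.1473  0.2181] yang -36.72 open 37.9 F [1.1 0.1 0.8] need mm [  16.5 -212.7 -270.4]
```

View pics/s4c.png

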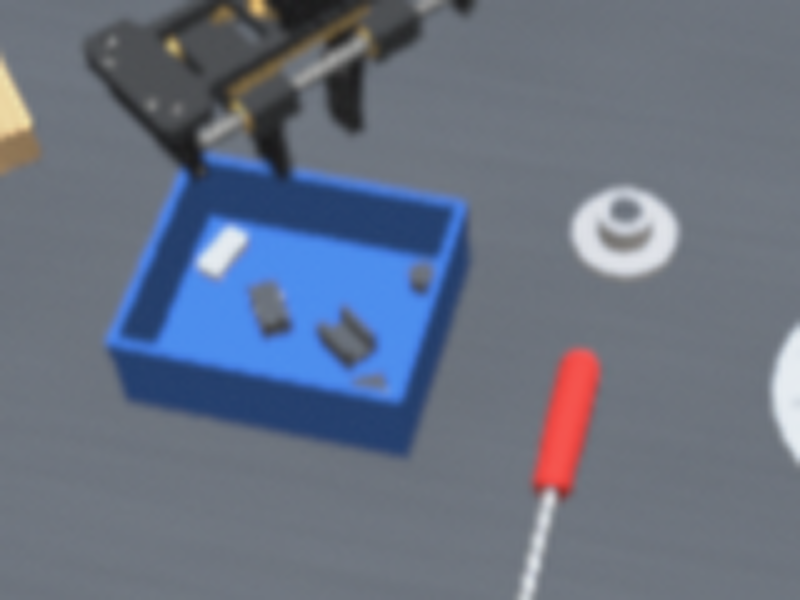

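Both offcuts are in the bin, at (270,310) and (347,338) in the crop. Now the hub.

```bash
python3 -m inch '{"dp":[[0,-7.6,-9.7],[1,-15.2,-19.3],[1,-15.2,-19.3],[1,-15.2,-19.3],[1,-15.2,-19.3],[1,-15.2,-19.3],[1,-15.2,-19.3],[1,-15.2,-19.3],[1,-15.2,-19.3],[1,-15.2,-19.3],[1,-15.2,-19.3],[1,-15.2,-19.3],[1,-15.2,-19.3],[1,-15.2,-19.3],[0,-7.6,-9.7],[0,0,0],[0,0,0],[0,0,0],[0,0,0]],"yaw":[0,0,0,0,0,0,0,0,0,0,0,0,0,0,0,0,0,0,0]}' 62
python3 - <<'E'
from h import *
go(.509,.1965,.075)
c=cap('wrist','w7');print(proj(c,(.509,.1965,.092)))
E
```

```text
time_s: 18.9
position: [0.5065, 0.1964, 0.2001]
tcp_rot: [[-0.001, 0.801, -0.599], [-0.0, -0.599, -0.801], [-1.0, -0.0, 0.001]]
force: [0.3, 1.5, 0.2]
opening: 0.715
t 18.9 pos [0.5065 0.1964 0.2001] yang -36.8 open 62.2 F [0.3 1.5 0.2] need mm [125.1   1.9  -1.6]
(np.float64(252.10920819128285), np.float64(194.33434878857472))
```

View pics/w7.png

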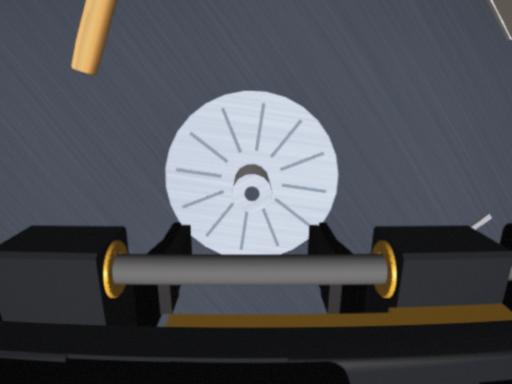

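The hub hole is at (252,193) and my prediction was (252,194). The disc is centred and empty.

```bash
python3 -m inch '{"dp":[[5,1.5,-1.5],[20,0,0],[20,0,0],[20,0,0],[20,0,0],[15,0,0],[0,0,0],[0,0,0],[0,0,0]],"yaw":[0,0,0,0,0,0,0,0,0]}'
python3 - <<'E'
from h import *
go(.509,.1965,.075)
c=cap('wrist','w8')
E
```

```text
time_s: 19.7
position: [0.5095, 0.1976, 0.1008]
tcp_rot: [[0.001, 0.801, -0.598], [0.0, -0.598, -0.801], [-1.0, 0.001, -0.001]]
force: [0.4, -0.2, -0.4]
opening: 0.711
t 19.7 pos [0.5095 0.1976 0.1008] yang -36.76 open 61.8 F [ 0.4 -0.2 -0.4] need mm [25.8  0.3  1.2]
```

View pics/w8.png

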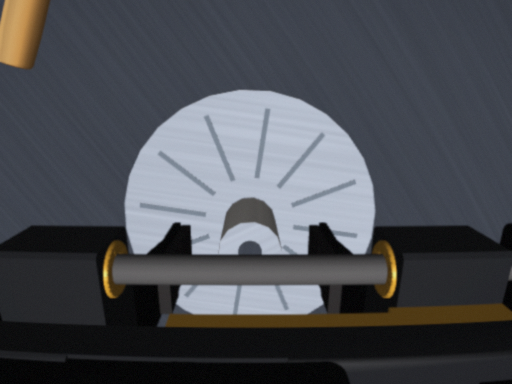

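The hub is centred between the fingers. I'll descend and close.

```bash
python3 -m inch '{"dp":[[5,0,1],[10,0,0],[10,0,0],[0,0,0],[0,0,0]],"yaw":[0,0,0,0,0]}'
python3 -m inch '{"dp":[[0,0,0],[0,0,0],[0,0,0],[0,0,0],[0,0,0],[0,0,0],[0,0,0],[0,0,0],[0,0,0],[0,0,0]],"yaw":[0,0,0,0,0,0,0,0,0,0]}' 0
python3 -m inch '{"dp":[[-2,0,0],[-2,0,0],[-4,0,0],[0,0,0],[0,0,0]],"yaw":[0,0,0,0,0]}'
python3 - <<'E'
from h import *
go(.509,.1965,.175)
c=cap('side','d1');crop('d1',180,190,280,275,7,'d1c')
E
```

```text
time_s: 20.17
position: [0.5073, 0.197, 0.0743]
tcp_rot: [[-0.002, 0.802, -0.598], [-0.0, -0.598, -0.802], [-1.0, -0.002, 0.002]]
force: [0.1, -0.0, -0.0]
opening: 0.711
time_s: 21.0
position: [0.5085, 0.1971, 0.0755]
tcp_rot: [[0.001, 0.802, -0.598], [0.0, -0.598, -0.802], [-1.0, 0.001, -0.001]]
force: [-0.0, -0.7, 1.9]
opening: 0.361
time_s: 21.42
position: [0.5079, 0.1971, 0.0832]
tcp_rot: [[-0.0, 0.802, -0.598], [0.0, -0.598, -0.802], [-1.0, -0.0, 0.0]]
force: [-0.6, -0.2, -6.1]
opening: 0.362
t 21.42 pos [0.5079 0.1971 0.0832] yang -36.72 open 31.5 F [-0.6 -0.2 -6.1] need mm [-91.8   1.2  -0.1]
```

View pics/d1c.png

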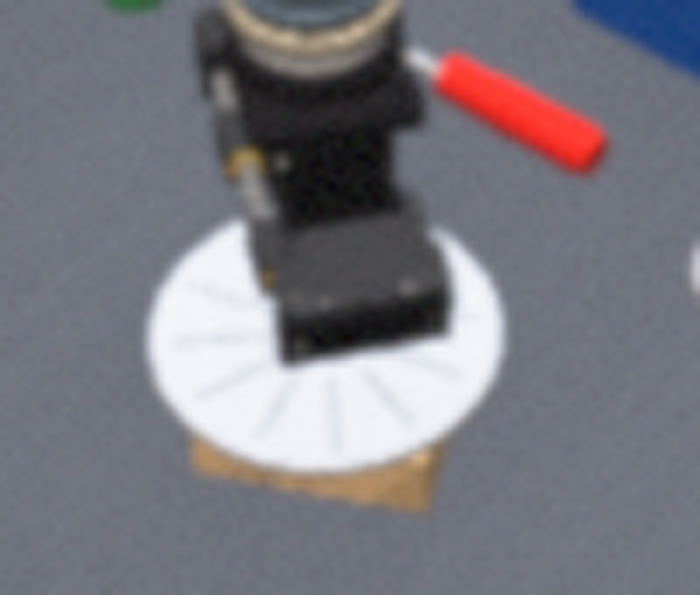

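The hub is gripped at 31.5 mm opening with a load of about 6 N, and the disc is up a few mm and level. I'll lift the rest gently.

```bash
python3 -m inch '{"dp":[[-3,0,0],[-6,0,0],[-8,0,0],[-8,0,0],[-8,0,0],[-8,0,0],[-8,0,0],[-8,0,0],[-8,0,0],[-8,0,0],[-8,0,0],[-6,0,0],[-4,0,0],[-2,0,0],[0,0,0],[0,0,0],[0,0,0],[0,0,0],[0,0,0],[0,0,0]],"yaw":[0,0,0,0,0,0,0,0,0,0,0,0,0,0,0,0,0,0,0,0]}'
python3 -m inch '{"dp":[[0,0,0],[0,0,0],[0,0,0],[0,0,0],[0,0,0],[0,0,0],[0,0,0],[0,0,0],[0,0,0],[0,0,0],[0,0,0],[0,0,0]],"yaw":[0,0,0,0,0,0,0,0,0,0,0,0]}'
python3 - <<'E'
from h import *
go(.509,.1965,.175)
cap('side','e1');crop('e1',170,170,280,280,5,'e1c');cap('wrist','e2');c=cap('scene','e3')
s=bot.read_state();print(s['qvel'],s['moment'])
E
cp pics/e3.png pics/e3v.png
```

```text
time_s: 23.13
position: [0.5079, 0.1971, 0.1759]
tcp_rot: [[-0.001, 0.802, -0.598], [-0.0, -0.598, -0.802], [-1.0, -0.0, 0.0]]
force: [0.3, -1.5, -5.2]
opening: 0.36
time_s: 24.13
position: [0.5081, 0.1971, 0.1763]
tcp_rot: [[-0.0, 0.802, -0.598], [0.0, -0.598, -0.802], [-1.0, -0.0, 0.0]]
force: [0.2, -0.4, -5.6]
opening: 0.363
t 24.13 pos [0.5081 0.1971 0.1763] yang -36.72 open 31.6 F [ 0.2 -0.4 -5.6] need mm [ 1.3  1.1 -0.1]
[-0.01987815  0.04281771  0.01847642  0.08636732  0.11411225 -0.10230801] [-0.04416857  0.01885049  0.0212951 ]
```

View pics/e1c.png

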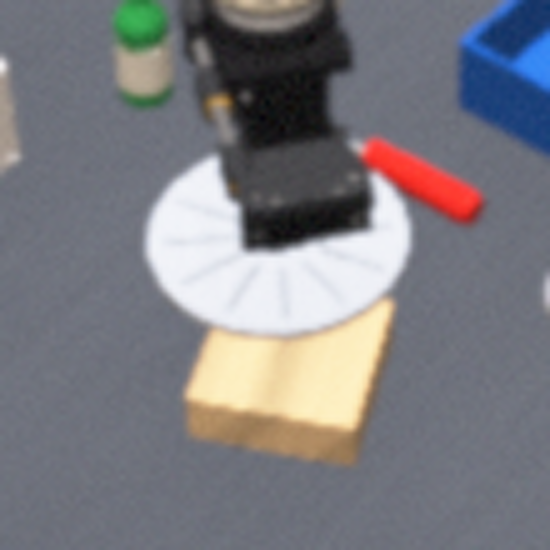

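View pics/e2.png

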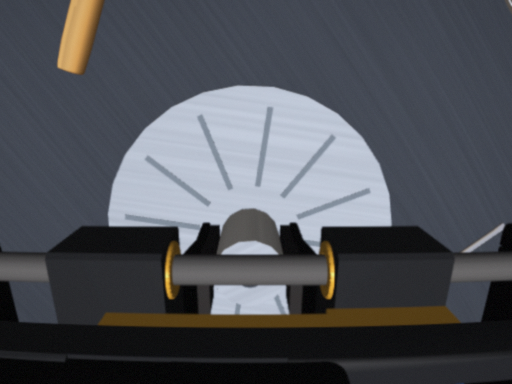

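View pics/e3.png

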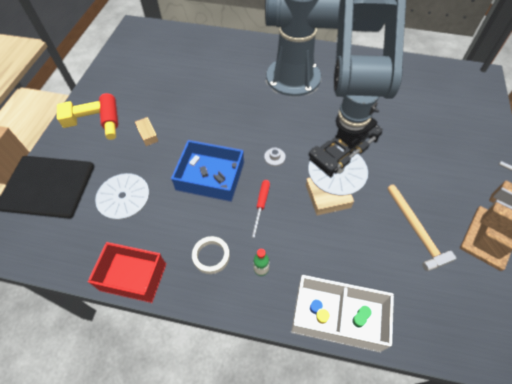

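The disc hangs clear of the block in both fixed views, and both offcuts are in the bin. I'll check that it is level against a predicted rim.

Run:
```python
from h import *
s=bot.read_state();P=s['position'];z=P[2]-.028
c=load('e2');R=s['tcp_rot']
for n,d in(('far',-R[:,2]),('l',-R[:,1]),('r',R[:,1])):
  q=np.array([P[0],P[1],z])+.08*d;print(n,[np.round(v,1) for v in proj(c,q)])
th=np.linspace(0,2*np.pi,73)
for f,o in(('e1',(170,170)),):
  c=load(f);q=np.array([proj(c,(P[0]+.08*np.cos(t),P[1]+.08*np.sin(t),z)) for t in th])
  print(((q.min(0)-o)*5).round(),((q.max(0)-o)*5).round())
```

```text
far [np.float64(250.2), np.float64(86.1)]
l [np.float64(108.5), np.float64(235.1)]
r [np.float64(391.1), np.float64(235.3)]
[142. 141.] [404. 330.]
```

The predicted level rim in the wrist view, top (250,86) and sides 108 and 391, matches the picture. The disc is level and steady, so I'm handing in.

Run:
```python
from h import *
print(bot.hand_in()); go(.508,.197,.176)
```

```text
the job is handed in; nothing more can be done
None
the job is handed in; nothing more can be done
```

The job is handed in, at about 24 s of the 72 s allowed. I lifted the bar offcut and then the channel offcut off the disc and put both in the blue scrap bin. Then I gripped the disc by its hub and raised it straight up about 10 cm, and the arm is holding it there.

Last checks before handing in:
- **Offcuts:** both are visible in the middle of the bin in the scene picture.
- **Grip:** the fingers stopped at 31.6 mm on the 32 mm hub and carry about 5.6 N. The grasp point is at z = 0.176 m, so the disc's underside is about 0.10 m above the block top.
- **Level and steady:** the rim predicted for a level disc matched the wrist picture to about a pixel, and the side picture to about 1.5 pixels. The joints were at rest (under 0.12°/s).
- **Bystanders:** none looks moved in the scene picture; I compared this by eye only.

No check failed. The hand-in gave no verdict, and I could not read the state afterwards.

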